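# Check the mushroom stop on the valve bench

## Robot

A 7-joint arm with a two-finger parallel gripper is mounted at the origin on the work surface. World frame = base frame: x ahead of the robot, y to its left, z up, the work surface at z = 0. Lengths are in m, angles in rad, forces in N, time in s.
With the tool pointing down it reaches from about 0.35 to 0.9 m from the base axis. Payload 7.2 kg.
Tool frame: the origin (TCP) lies on the centre line of the jaws, within the pads' length; the fingertips stand 14 mm ahead of it and the grasp point (between the pads) lies 5 mm behind it; z points along the fingers, y is the line along which they close (so a half turn about z gives the same grasp; the last joint's range is limited). The gripper opens to 85 mm and grips with 20 to 120 N. Pads are 22 mm wide; open, the fingers measure 114 mm over their backs; the gripper's body (76 mm by 85 mm) begins 54 mm behind the grasp point. The pads swing forward as they close: fully open they stand 13 mm farther back than shut.
Start: joints at [-1.197, 0.411, -0.013, 1.596, 0.006, 1.134, -0.082], TCP at [0.267, 0.565, 0.245] pointing down, gripper open.
Joint ranges: [-2.95, 2.95], [-0.29, 1.99], [-1.47, 1.44], [0.14, 2.54], [-1.03, 4.17], [0.13, 1.85], [-2.86, 2.86]. Speed limits (rad/s): [2.39, 2.39, 3.01, 3.01, 3.14, 3.14, 3.14].

## Interface

Orientations are given as [roll, pitch, yaw] about the fixed x, y, z axes, in that order (R = Rz(yaw) Ry(pitch) Rx(roll)).
In Python, from cell import monitor, read_camera, workorder gives the robot as it stands.
- The arm moves only by the tool play_rows, never from a script. Its argument "deltas" is a list of rows, each a list of 6 numbers: the shift along the tool's x, y, z in mm, then the turn, a rotation vector about the tool's x, y, z in rad. In form: [[x, y, z, ax, ay, az], ...]. A call has exactly 5 rows; each row is the pose to reach, as a shift and turn from the pose commanded when the call began, along the tool's axes at that moment; what a row does not reach only later rows make up. A row lasts 1/12 s, in which the tool goes at most 41.7 mm and 7.16 degrees, less where a joint would pass 70% of its speed; a pose out of reach is approached as far as the arm can. A call with a gripper value outside its range is refused whole. "jaw" is the gripper's target within -1 to 1 (fully open at 1, half-way at 0, shut at -1), set as the call begins (left out, the last holds). The fingers move at their own pace and stop on an object; "grip_force" is the grip in N (left out, the last holds). Time passes only in rows, so rows that repeat a pose let the fingers close, or fill a call up. It gives the time, the measured TCP pose, the force, the opening and the grip force at its end, in the units of the state.
- monitor.read_state(): the state, without advancing time (a new reading comes with each control period).
- read_camera(name): name is "scene" or "top"; returns a dict with "pixels" (420x560x3 uint8, red, green, blue), "intrinsics" (3x3 intrinsics, pixels), "T" (4x4, takes a point from camera to world coordinates). Camera axes: x right, y down, z forward; pixel columns grow to the right and rows downward; lengths in m; the calibration is good to about 2 mm. A picture is of the moment at which its call begins. There is no depth.
- workorder.job_done(): hands the job in; it is judged then, once.
The state is a dict: "clock": time; "q": joint angles; "qvel": joint speeds; "effort": joint torques, N m; "ee_pos": TCP position; "tool_rot": TCP orientation; "contact_force": force on the tool from outside, world axes, zero at the start; "torque": the same for the moment, N m; "opening": opening from 0.0 (shut) to 1.0 (fully open); "grasp_force": force on a finger pad.
Only numpy, scipy, OpenCV 4.12 (cv2) and the standard library are available. Lean on these libraries where they do the work, as an engineer would, in place of code of your own. Each camera call takes 0.05 s, during which the arm holds its last target. There are 200 camera calls.

## Task

Check the bench's stop button: press the mushroom head down with the fingertips until it latches, and let go so that it stays in by itself. Then push its rib round clockwise (seen from above) without gripping it until the head pops back out, and press the flat reset button on the smaller box once the head is out. Grip nothing, be gentle, let the head and the button come back out, and leave the loose valve parts where they stand.

Things in the scene. Friction and masses are not known exactly. Their poses are not given: they have to be found in the camera images.
- stop_box: Fixed grey box carrying the mushroom stop: 110 x 110 mm, 75 mm high, a metal collar of diameter 52 mm on it reaching 85 mm; origin at the centre of its underside.
- stop_head: Mushroom head on that box, axis vertical: round grey cap, diameter 64, 14 mm thick; across its middle stands a straight black rib 60 mm long, 14 mm wide, rising 20 mm above the cap's flat top, both ends free. Origin: centre of the rib's top, 135 mm above the bench when out; it moves and turns with the head. x along the rib, y across, z up.
- stop_press (a joint): How far the head is pressed down, m: 0 out, 0.013 at the bottom stop. A spring pushes it up (about 5 N at the start, up to about 12 N on the way down). It clicks when pressed past about 0.0085 and then stays latched at about 0.008 when let go. Pressing on the middle of the rib is best.
- stop_twist (a joint): How far the head is turned clockwise seen from above (about -z), rad: 0 at rest, 0.9 at its end stop. A light spring (0.025 to 0.08 N m) turns it back to 0 when let go. Turning the latched head past about 0.5 to 0.6 frees it and it jumps up 8 mm.
- reset_top (a point): Centre of the top face of the reset button: a flat round black button of diameter 28 mm with vertical axis, on a fixed grey box 80 x 80 mm and 60 mm high; a metal collar of diameter 44 mm, 12 mm high, surrounds it and the button stands 10 mm proud of the collar. This point is 82 mm above the bench when not pressed. z up.
- reset (a joint): How far the reset button is pressed down, m: 0 out, 0.006 at the bottom (5 N there); it springs back. A press counts from 0.003.
- bonnet: Bystander: loose grey cast valve bonnet, standing, 110 mm high, foot diameter 80 mm; origin at the centre of its underside. Leave alone.
- spring: Bystander: loose dark coil spring, standing, 90 mm high, diameter 39 mm; origin at the centre of its underside. Leave alone.
- spindle: Bystander: loose steel valve spindle standing on its disc (diameter 52 mm), 130 mm high; origin at the centre of its underside. Leave alone.
- lever: Bystander: loose grey cast lever lying flat, about 145 mm long, 16 mm high; origin at the middle of its underside. Leave alone.
Not all that is in view belongs to the job. Leave any yellow look-alike of the stop_box alone.

How it is judged:
By the outcome, as a careful person would: the job done as asked, in the order asked, and still so for the second after the job is handed in, with the robot touching nothing.
It also fails if it takes over 48 s, if anything falls off the work surface, if the arm or the gripper's body presses on something with over 40 N, if the wrist force passes 120 N, or if a joint passes its speed limit or range.

## Working session

There is one attempt and no reset: what is moved stays moved. The work goes in short steps, Python scripts to look and compute and a tool call to move; the robot and the scene stay as the last step left them, time stands still between calls to the robot, and variables do not carry over. Pictures are saved under pics/ and viewed, at most 10 in all, crops included, and the job is handed in when it is done.

Besides the shell and the picture viewer there is one more tool, called after "Request:" in YAML: its name, and indented under it one key for each argument. play_rows: Moves the arm, as the interface text tells. Its arguments: {"type":"object","properties":{"deltas":{"type":"array"},"jaw":{"type":"number"},"grip_force":{"type":"number"}},"required":["deltas"]}

```bash
mkdir -p pics; python3 - <<'E'
from cell import monitor, read_camera
import cv2,numpy as np
for n in("scene","top"):
    c=read_camera(n); cv2.imwrite(f"pics/{n}0.png",c["pixels"][:,:,::-1]); np.savez(f"{n}0.npz",**c)
    print(n,np.round(c["intrinsics"],1).tolist(),np.round(c["T"],3).tolist())
s=monitor.read_state();print(s)
E
```

```text
scene [[426.7, 0.0, 275.8], [0.0, 426.7, 204.7], [0.0, 0.0, 1.0]] [[-0.067, 0.827, -0.559, 1.208], [0.998, 0.05, -0.045, 0.058], [-0.009, -0.56, -0.828, 1.004], [0.0, 0.0, 0.0, 1.0]]
top [[384.3, 0.0, 282.9], [0.0, 384.3, 199.3], [0.0, 0.0, 1.0]] [[0.027, -0.986, 0.164, 0.434], [-1.0, -0.026, 0.013, 0.005], [-0.009, -0.164, -0.986, 1.214], [0.0, 0.0, 0.0, 1.0]]
{'clock': 0.1, 'q': array([-1.19720365,  0.41181376, -0.0127259 ,  1.59697839,  0.00560185,
        1.13429627, -0.08220031]), 'qvel': array([-9.15671158e-04, -5.21703916e-04, -1.21788526e-03, -2.72315039e-03,
        7.77984938e-04, -5.61801324e-04,  2.96177187e-06]), 'effort': array([ 2.36124259e-03, -6.01827550e+01,  6.84030298e-01, -3.00091195e+01,
        1.40223285e-02,  6.44469910e-03,  2.74994602e-05]), 'ee_pos': array([0.26706638, 0.56458616, 0.24453352]), 'tool_rot': array([-3.14013590e+00,  9.93790554e-05,  2.69983754e+00]), 'contact_force': array([0.23747248, 0.0102673 , 0.61581247]), 'torque': array([-0.00361758, -0.01447043,  0.01737655]), 'grasp_force': 0.0, 'opening': 0.9983795993513287}
```

View pics/scene0.png

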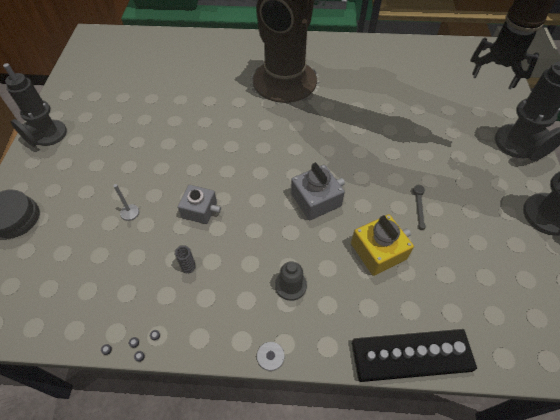

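View pics/top0.png

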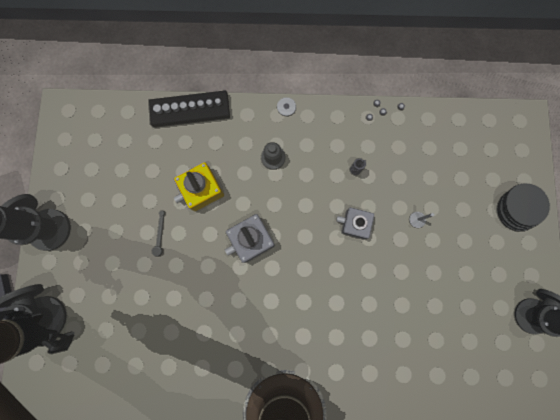

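The scene view shows the grey stop at about (318,185) and the reset box at about (197,203). In the top view they are at about (249,238) and (360,223). The yellow look-alike is at (198,186) in top. I'll measure the rib and button next.

```bash
cat > h.py <<'E'
import numpy as np,cv2
def ray(c,uv,z):
    d=c["T"][:3,:3]@np.linalg.solve(c["intrinsics"],[*uv,1]);o=c["T"][:3,3]
    return (o+d*(z-o[2])/d[2])
def proj(c,p):
    q=c["T"][:3,:3].T@(np.array(p)-c["T"][:3,3]);q=c["intrinsics"]@q;return q[:2]/q[2]
def blob(c,box,thr):
    x0,y0,x1,y1=box;g=c["pixels"][y0:y1,x0:x1].max(2)
    n,l,s,ce=cv2.connectedComponentsWithStats((g<thr).astype(np.uint8))
    return [(s[i,4],ce[i]+[x0,y0],cv2.minAreaRect(np.argwhere(l==i)[:,::-1].astype(np.float32)+[x0,y0])) for i in range(1,n) if s[i,4]>15]
E
python3 - <<'E'
import numpy as np,cv2
from h import *
t=dict(np.load("top0.npz"));s=dict(np.load("scene0.npz"))
def crop(c,x,y,r=30):return cv2.resize(c["pixels"][y-r:y+r,x-r:x+r,::-1],(390,290+100),interpolation=cv2.INTER_NEAREST)
im=np.hstack([crop(t,249,238),crop(t,360,223)])
cv2.imwrite("pics/c1.png",im[:, :])
im=np.hstack([crop(s,318,185),crop(s,197,203)]);cv2.imwrite("pics/c2.png",im)
for nm,c,b in(("top rib",t,(235,222,265,255)),("top but",t,(345,208,375,236)),("sc rib",s,(302,158,332,200)),("sc but",s,(182,185,212,210))):
    for th in(35,50): print(nm,th,[(a,np.round(m,1),[np.round(v,1) for v in r]) for a,m,r in blob(c,b,th)])
E
```

```text
top rib 35 []Traceback (most recent call last):
  File "<stdin>", line 9, in <module>
  File "h.py", line 10, in blob
    return [(s[i,4],ce[i]+[x0,y0],cv2.minAreaRect(np.argwhere(l==i)[:,::-1].astype(np.float32)+[x0,y0])) for i in range(1,n) if s[i,4]>15]
                                  ~~~~~~~~~~~~~~~^^^^^^^^^^^^^^^^^^^^^^^^^^^^^^^^^^^^^^^^^^^^^^^^^^^^^^
cv2.error: OpenCV(4.12.0) /io/opencv/modules/imgproc/src/convhull.cpp:143: error: (-215:Assertion failed) total >= 0 && (depth == CV_32F || depth == CV_32S) in function 'convexHull'
```

View pics/c1.png

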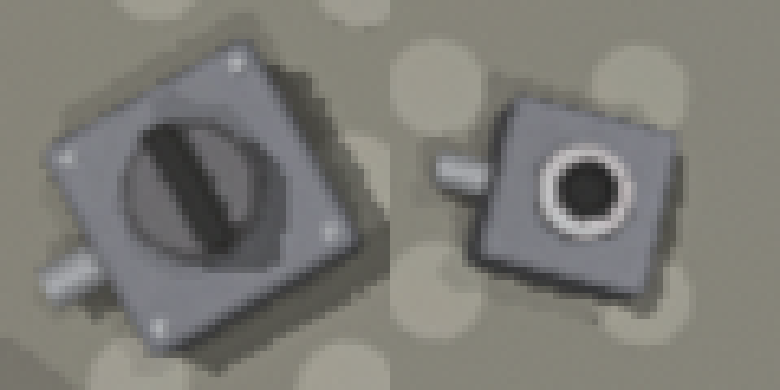

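View pics/c2.png

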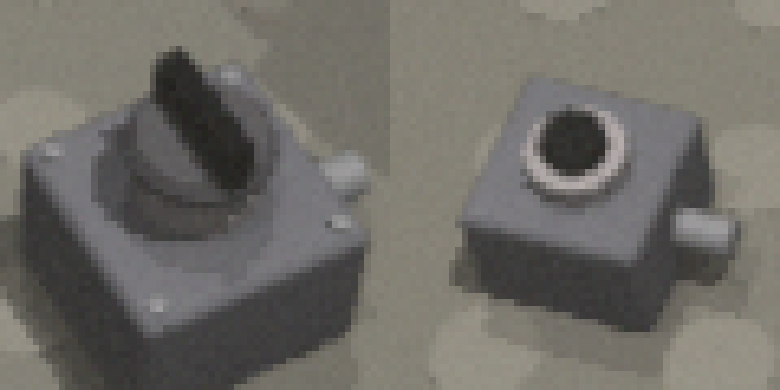

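The rib runs from crop (163,130) to (220,250) in top. The button centre is at crop (587,188), and in the scene view at (575,143).

```bash
sed -i 's/+\[x0,y0\])) for/+np.float32([x0,y0]))) for/' h.py; python3 - <<'E'
import numpy as np,cv2
from h import *
t=dict(np.load("top0.npz"));s=dict(np.load("scene0.npz"))
for nm,c,b,z in(("top rib",t,(235,222,265,255),.128),("top but",t,(345,208,375,236),.08),("sc rib",s,(302,158,332,200),.125),("sc but",s,(182,185,212,210),.08)):
    for th in(45,55,65):
        for a,m,r in blob(c,b,th):
            p=cv2.boxPoints(r);e=sorted([p[i]-p[i-1] for i in range(4)],key=lambda v:-np.hypot(*v))[0]/2
            A,B=ray(c,r[0]+e,z),ray(c,r[0]-e,z)
            print(nm,th,a,np.round(r[0],1),np.round(ray(c,m,z),4),"yaw",np.round(np.degrees(np.arctan2(*(A-B)[1::-1])),1),"len",np.round(np.linalg.norm(A-B),3))
# box top corners from crops
for q in [(237,62),(66,157),(158,327),(329,232)]: print(np.round(ray(t,(219+q[0]/6.5,208+q[1]/6.5),.075),4))
# known top bolts, scene view
for q in [(50,150),(228,75),(340,222),(157,305)]: print('s',np.round(ray(s,(288+q[0]/6.5,155+q[1]/6.5),.075),4))
E
```

```text
top rib 55 98 [248.2 236.6] [0.5057 0.1142 0.128 ] yaw 32.5 len 0.06
top rib 65 122 [248.1 236.8] [0.5051 0.114  0.128 ] yaw -147.5 len 0.062
top but 55 48 [359.5 221.5] [ 0.5613 -0.2104  0.08  ] yaw -0.3 len 0.021
top but 65 53 [359.8 221.8] [ 0.5612 -0.2103  0.08  ] yaw 45.4 len 0.023
sc rib 45 91 [319.2 173.7] [0.5133 0.1165 0.125 ] yaw -150.0 len 0.063
sc rib 55 160 [318.9 173.6] [0.5096 0.1159 0.125 ] yaw -148.2 len 0.068
sc rib 65 191 [318.6 175.3] [0.5142 0.115  0.125 ] yaw 170.2 len 0.074
sc but 55 62 [195.  194.5] [ 0.5648 -0.21    0.08  ] yaw 93.4 len 0.021
sc but 65 68 [194.5 194.5] [ 0.5647 -0.2105  0.08  ] yaw -133.6 len 0.027
[0.5659 0.0997 0.075 ]
[0.5203 0.176  0.075 ]
[0.4449 0.1306 0.075 ]
[0.4895 0.0549 0.075 ]
s [0.4895 0.0557 0.075 ]
s [0.4443 0.1304 0.075 ]
s [0.5199 0.177  0.075 ]
s [0.5661 0.1022 0.075 ]
```

```bash
cat > go.py <<'E'
import sys,numpy as np
from scipy.spatial.transform import Rotation as Ro
from cell import monitor
s=monitor.read_state();R=Ro.from_euler('xyz',s["tool_rot"])
x,y,z,yaw=map(float,sys.argv[1:5])
print("t",s["clock"],"pos",np.round(s["ee_pos"],4),"rpy",np.round(s["tool_rot"],3),"F",np.round(s["contact_force"],1),"T",np.round(s["torque"],2))
print("delta mm",np.round(R.inv().apply(np.array([x,y,z])-s["ee_pos"])*1000,1),"rot",np.round((R.inv()*Ro.from_euler('xyz',[np.pi,0,np.radians(yaw)])).as_rotvec(),3))
E
```

Request:
play_rows:
  deltas:
    - [-27,-20,2,0,0,0]
    - [-54,-40,4,0,0,0]
    - [-81,-60,6,0,0,0]
    - [-108,-80,8,0,0,0]
    - [-136,-101,10,0,0,0]
  jaw: -1
  grip_force: 20

```text
clock: 0.52
ee_pos: [0.3472, 0.4141, 0.2348]
tool_rot: [-3.141, -0.0, 2.7]
contact_force: [0.8, 0.6, -0.2]
opening: 0.298
grasp_force: 0.0
```

Request:
play_rows:
  deltas:
    - [-27,-20,2,0,0,0]
    - [-54,-40,4,0,0,0]
    - [-81,-60,6,0,0,0]
    - [-108,-80,8,0,0,0]
    - [-136,-101,10,0,0,0]

```text
clock: 0.93
ee_pos: [0.427, 0.2646, 0.2251]
tool_rot: [-3.141, -0.0, 2.7]
contact_force: [0.6, -0.3, 0.9]
opening: -0.002
grasp_force: 0.0
```

Request:
play_rows:
  deltas:
    - [-27,-20,5,0,0,0.114]
    - [-54,-40,10,0,0,0.228]
    - [-81,-60,15,0,0,0.342]
    - [-108,-80,20,0,0,0.456]
    - [-135,-101,30,0,0,0.571]

```text
clock: 1.35
ee_pos: [0.5065, 0.1157, 0.1957]
tool_rot: [3.14, 0.0, 2.123]
contact_force: [0.2, 0.4, 0.0]
opening: -0.001
grasp_force: 0.0
```

```bash
python3 go.py .505 .1155 .156 122; python3 - <<'E'
from cell import read_camera
import cv2,numpy as np
a=[]
for n,x,y in(("scene",318,170),("top",249,225)):
    c=read_camera(n); np.savez(f"{n}1.npz",**c); a.append(cv2.resize(c["pixels"][y-40:y+40,x-40:x+40,::-1],(400,400),interpolation=cv2.INTER_NEAREST))
cv2.imwrite("pics/d1.png",np.hstack(a))
E
```

```text
t 1.35 pos [0.5065 0.1157 0.1957] rpy [3.14  0.    2.123] F [0.2 0.4 0. ] T [ 0.04 -0.02 -0.02]
delta mm [ 0.6 -1.4 39.7] rot [ 0.001  0.    -0.006]
```

View pics/d1.png

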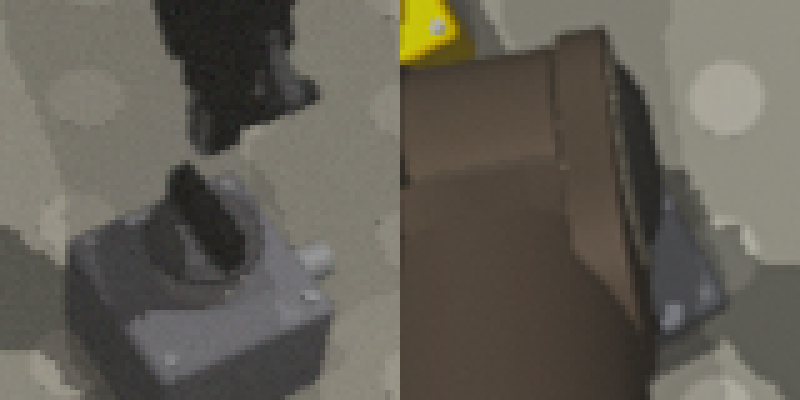

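```bash
python3 - <<'E'
import numpy as np,cv2
from h import *
c=dict(np.load("scene1.npz"))
im=c["pixels"][60:210,230:400,::-1].copy()
im=np.clip(cv2.resize(im,(680,600),interpolation=cv2.INTER_CUBIC).astype(float)*1.8,0,255).astype(np.uint8)
o=np.array([.5065,.1157,.1817]);y=np.array([.851,.525,0])*.03;x=np.array([-.525,.851,0])*.03
for p,k in((o,(0,0,255)),(o+y,(0,255,0)),(o+x,(255,0,0))):
    u=proj(c,p);print(u);cv2.circle(im,tuple(int(v) for v in (u-[230,60])*4),4,k,-1)
cv2.imwrite("pics/e1.png",im)
E
```

```text
[320.58230272 158.55487413]
[326.88097382 166.75325424]
[330.76415844 154.23377758]
```

View pics/e1.png

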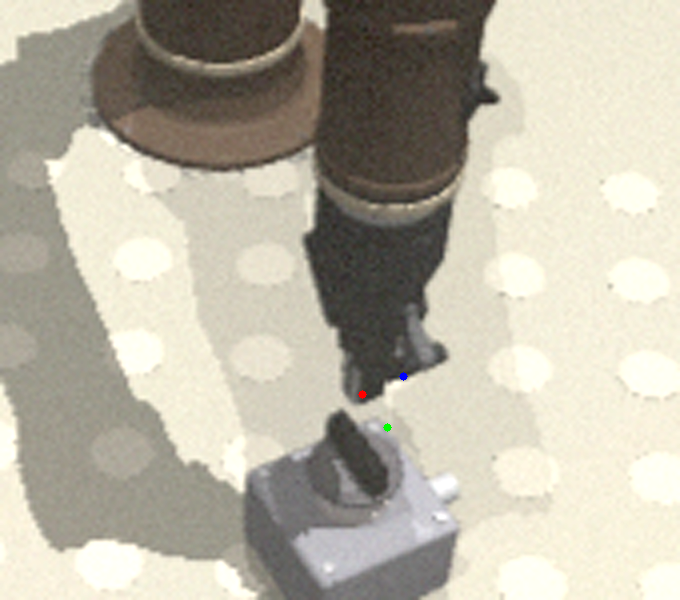

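The red dot, which is the computed tip, lands on the left finger tip at crop (362,395). A second dark part reaches to (440,355). I'll check the gripper's shape in the first image, where it is open.

```bash
python3 - <<'E'
import numpy as np,cv2
from h import *
from scipy.spatial.transform import Rotation as Ro
out=[]
for f,o,rpy,(x0,y0) in(("scene0",[.2671,.5646,.2445],[-3.14,0,2.7],(460,0)),("scene1",[.5065,.1157,.1957],[3.14,0,2.123],(275,95))):
    c=dict(np.load(f+".npz"));R=Ro.from_euler('xyz',rpy)
    im=np.clip(cv2.resize(c["pixels"][y0:y0+100,x0:x0+100,::-1],(400,400),interpolation=cv2.INTER_CUBIC).astype(float)*3,0,255).astype(np.uint8)
    for p,k in(([0,0,.014],(0,0,255)),([0,.0425,.001],(0,255,0)),([0,-.0425,.001],(0,255,0)),([.03,0,.014],(255,0,0)),([0,0,-.06],(0,255,255))):
        u=proj(c,np.array(o)+R.apply(p));cv2.circle(im,tuple(int(v) for v in (u-[x0,y0])*4),3,k,-1)
    out.append(im)
cv2.imwrite("pics/f1.png",np.hstack(out))
E
```

```text
(no output)
```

View pics/f1.png

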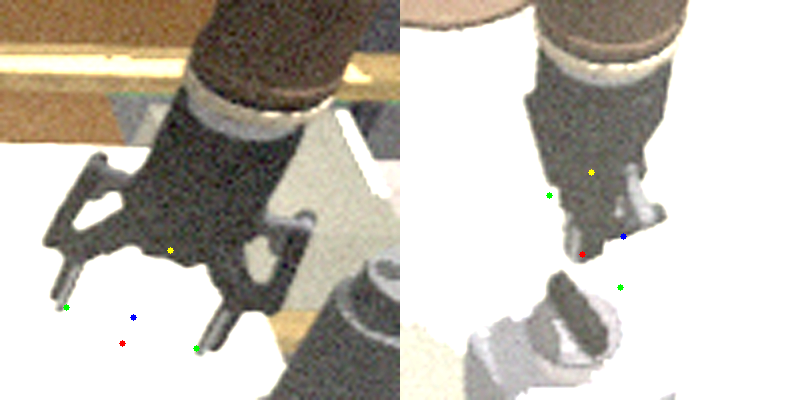

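The geometry agrees with the stated tool frame: the open finger tips sit on the projected marks, and the side part is just a knuckle. I'll go down now.

Request:
play_rows:
  deltas:
    - [0,-1,12,0,0,0]
    - [0,-1,24,0,0,0]
    - [0,-1,34,0,0,0]
    - [0,-1,41,0,0,0]
    - [0,-1,44,0,0,0]

```text
clock: 1.87
ee_pos: [0.504, 0.1168, 0.1501]
tool_rot: [-3.14, -0.0, 2.13]
contact_force: [-0.7, 0.6, 0.1]
opening: -0.003
grasp_force: 0.0
```

Request:
play_rows:
  deltas:
    - [0,0,1.5,0,0,0]
    - [0,0,3,0,0,0]
    - [0,0,4.5,0,0,0]
    - [0,0,6,0,0,0]
    - [0,0,7,0,0,0]

```text
clock: 2.28
ee_pos: [0.5047, 0.1168, 0.1454]
tool_rot: [3.141, -0.001, 2.129]
contact_force: [-5.1, -0.7, 12.8]
opening: 0.0
grasp_force: 6.2
```

Request:
play_rows:
  deltas:
    - [0,0,1.5,0,0,0]
    - [0,0,3,0,0,0]
    - [0,0,4.5,0,0,0]
    - [0,0,5.5,0,0,0]
    - [0,0,6,0,0,0]

```text
clock: 2.7
ee_pos: [0.5048, 0.1168, 0.1391]
tool_rot: [3.141, -0.0, 2.129]
contact_force: [-3.3, 0.3, 6.8]
opening: 0.002
grasp_force: 3.7
```

Request:
play_rows:
  deltas:
    - [0,0,0.5,0,0,0]
    - [0,0,1,0,0,0]
    - [0,0,1.5,0,0,0]
    - [0,0,1.5,0,0,0]
    - [0,0,1.5,0,0,0]

```text
clock: 3.12
ee_pos: [0.5048, 0.1168, 0.1377]
tool_rot: [3.141, -0.0, 2.129]
contact_force: [-3.3, -0.2, 7.6]
opening: 0.001
grasp_force: 3.9
```

Request:
play_rows:
  deltas:
    - [0,0,-3,0,0,0]
    - [0,0,-7,0,0,0]
    - [0,0,-14,0,0,0]
    - [0,0,-24,0,0,0]
    - [0,0,-34,0,0,0]

```text
clock: 3.53
ee_pos: [0.5049, 0.1165, 0.1718]
tool_rot: [3.141, 0.0, 2.129]
contact_force: [0.7, 0.7, 0.6]
opening: 0.001
grasp_force: 0.0
```

```bash
python3 - <<'E'
from cell import read_camera
import numpy as np
from h import *
c=read_camera("scene");np.savez("scene2.npz",**c)
for f in("scene1","scene2"):
    c=dict(np.load(f+".npz"))
    for a,m,r in blob(c,(302,164,334,200),55): print(f,a,np.round(m,1),np.round(r[0],1),np.round(r[1],1))
a=[cv2.resize(np.load(f+".npz")["pixels"][150:210,290:350,::-1],(390,390),interpolation=cv2.INTER_NEAREST) for f in("scene0","scene2")]
cv2.imwrite("pics/g1.png",np.hstack(a))
E
python3 go.py .505 .1155 .156 122
```

```text
scene1 169 [318.8 173.6] [318.8 173.7] [22.1  9.3]
scene1 37 [310.1 179.2] [310.4 179.1] [12.6  5.6]
scene2 210 [316.9 175.8] [314.7 177.5] [22.7 17.2]
t 3.5833 pos [0.506  0.1167 0.1738] rpy [3.138e+00 1.000e-03 2.128e+00] F [0.9 0.2 1.6] T [-0.01 -0.05 -0.01]
delta mm [-0.5 -1.6 17.8] rot [ 0.003  0.001 -0.001]
```

View pics/g1.png

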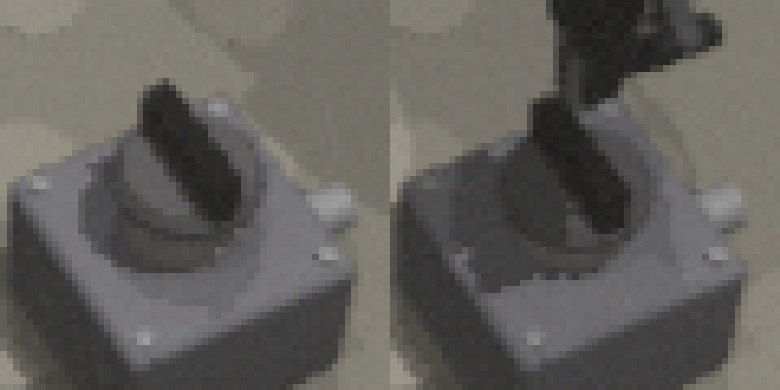

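The rib sits about 2 px lower than before (crop 580,165 against 190,150), so the head is latched. Next I move beside the rib's far-left end.

Request:
play_rows:
  deltas:
    - [14,9,0,0,0,0]
    - [28,18,2,0,0,0]
    - [28,18,16,0,0,0]
    - [28,18,30,0,0,0]
    - [28,18,39,0,0,0]

```text
clock: 4.0
ee_pos: [0.505, 0.1502, 0.1313]
tool_rot: [3.142, -0.0, 2.13]
contact_force: [0.1, -0.4, -0.1]
opening: 0.001
grasp_force: 0.0
```

```bash
python3 go.py .505 .1157 .133 122; python3 - <<'E'
import numpy as np
# arc about c in the tool frame at start: offset (28,20)->(17,20) then rotate clockwise (+ about tool z)
for cx,cy in((-28,-19),):
    for a,x in((0,24),(0,20),(.05,17.5),(.15,17.5),(.25,17.5),(.35,17.5),(.45,17.5),(.55,17.5),(.65,17.5),(.72,17.5)):
        c,s=np.cos(a),np.sin(a); p=np.array([c*x-s*19,s*x+c*19])+[cx,cy]; print(a,np.round(p,1))
E
```

```text
t 4.0 pos [0.505  0.1502 0.1313] rpy [ 3.142 -0.     2.13 ] F [ 0.1 -0.4 -0.1] T [0.01 0.01 0.01]
delta mm [-29.2 -18.3  -1.7] rot [ 0. -0.  0.]
0 [-4.  0.]
0 [-8.  0.]
0.05 [-11.5   0.9]
0.15 [-13.5   2.4]
0.25 [-15.7   3.7]
0.35 [-18.1   4.8]
0.45 [-20.5   5.7]
0.55 [-23.    6.3]
0.65 [-25.6   6.7]
0.72 [-27.4   6.8]
```

Request:
play_rows:
  deltas:
    - [-4,0,-1.5,0,0,0]
    - [-8,0,-1.5,0,0,0]
    - [-11,0.5,-1.5,0,0,0]
    - [-12,1,-1.5,0,0,0.05]
    - [-14,2.5,-1.5,0,0,0.15]

```text
clock: 4.42
ee_pos: [0.5147, 0.14, 0.1341]
tool_rot: [3.141, -0.002, 1.977]
contact_force: [-2.6, 3.6, -1.5]
opening: 0.001
grasp_force: 2.3
```

```bash
python3 go.py .505 .1157 .133 122; python3 - <<'E'
import numpy as np
for a in (.1,.2,.3,.4,.5,.57,.6): # relative rotation from the pose reached, offset (17.5,19)
    c,s=np.cos(a),np.sin(a); p=np.array([c*17.5-s*19,s*17.5+c*19])-[17.5,19]; print(a,np.round(p,1))
E
```

```text
t 4.4167 pos [0.5147 0.14   0.1341] rpy [ 3.141e+00 -2.000e-03  1.977e+00] F [-2.6  3.6 -1.5] T [0.81 0.54 0.02]
delta mm [-18.5 -18.5   1. ] rot [ 0.001 -0.002 -0.152]
0.1 [-2.   1.7]
0.2 [-4.1  3.1]
0.3 [-6.4  4.3]
0.4 [-8.8  5.3]
0.5 [-11.3   6.1]
0.57 [-13.    6.4]
0.6 [-13.8   6.6]
```

Request:
play_rows:
  deltas:
    - [-2,1.7,0,0,0,0.1]
    - [-4,3,0,0,0,0.2]
    - [-6.5,4.3,0,0,0,0.3]
    - [-9,5.3,0,0,0,0.4]
    - [-11,6,0,0,0,0.48]

```text
clock: 4.83
ee_pos: [0.5253, 0.133, 0.1344]
tool_rot: [3.14, -0.003, 1.494]
contact_force: [-1.1, 5.8, 0.2]
opening: 0.003
grasp_force: 2.6
```

Request:
play_rows:
  deltas:
    - [-0.7,0.6,0,0,0,0.03]
    - [-1.4,1.2,0,0,0,0.07]
    - [-2,1.7,0,0,0,0.1]
    - [-2,1.7,0,0,0,0.1]
    - [-2,1.7,0,0,0,0.1]

```text
clock: 5.25
ee_pos: [0.5268, 0.131, 0.1344]
tool_rot: [3.141, -0.003, 1.399]
contact_force: [-0.4, 6.3, -0.5]
opening: 0.0
grasp_force: 2.4
```

```bash
python3 - <<'E'
from cell import read_camera
import numpy as np
from h import *
c=read_camera("scene");np.savez("scene3.npz",**c)
a=[cv2.resize(np.load(f+".npz")["pixels"][150:210,290:350,::-1],(390,390),interpolation=cv2.INTER_NEAREST) for f in("scene2","scene3")]
cv2.imwrite("pics/g2.png",np.hstack(a))
E
python3 go.py .505 .1155 .156 122
```

```text
t 5.3 pos [0.5268 0.131  0.1344] rpy [ 3.141e+00 -3.000e-03  1.399e+00] F [-0.4  5.8 -0.8] T [ 1.12  0.1  -0.06]
delta mm [-19.  -18.8 -21.7] rot [ 0.002 -0.003 -0.73 ]
```

View pics/g2.png

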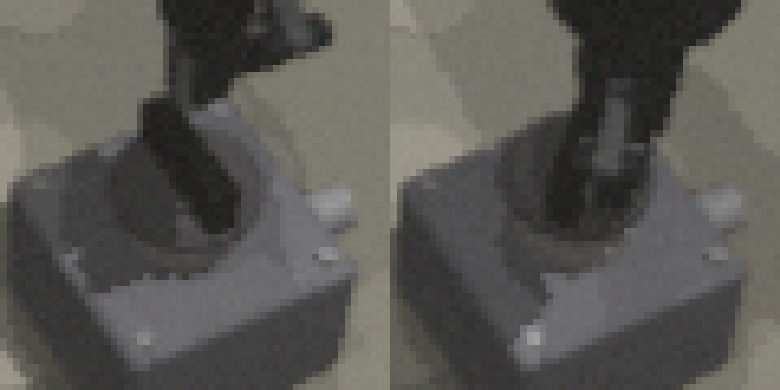

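The rib has turned clockwise by about 0.7 rad and the cap looks raised. I'll let it come back along the same arc, then move clear.

Request:
play_rows:
  deltas:
    - [1.8,-1.8,0,0,0,-0.1]
    - [3.4,-3.9,0,0,0,-0.2]
    - [4.8,-6,0,0,0,-0.3]
    - [6,-8.3,0,0,0,-0.4]
    - [7,-10.7,0,0,0,-0.5]

```text
clock: 5.72
ee_pos: [0.5175, 0.139, 0.1344]
tool_rot: [3.139, -0.001, 1.904]
contact_force: [-0.8, 2.2, -0.3]
opening: 0.002
grasp_force: 1.3
```

Request:
play_rows:
  deltas:
    - [1.8,-1.8,0,0,0,-0.1]
    - [3.7,-4.4,0,0,0,-0.2]
    - [8,-5.5,0,0,0,-0.23]
    - [12,-6.5,-2,0,0,-0.23]
    - [18,-8,-12,0,0,-0.23]

```text
clock: 6.13
ee_pos: [0.503, 0.152, 0.1449]
tool_rot: [-3.14, 0.0, 2.125]
contact_force: [-1.1, 0.3, -0.4]
opening: -0.003
grasp_force: 0.0
```

Request:
play_rows:
  deltas:
    - [4,0,-12,0,0,0]
    - [8,0,-24,0,0,0]
    - [10,0,-36,0,0,0]
    - [10,0,-50,0,0,0]
    - [10,0,-66,0,0,0]

```text
clock: 6.55
ee_pos: [0.4978, 0.1615, 0.2126]
tool_rot: [-3.141, 0.0, 2.127]
contact_force: [0.1, 0.3, 0.6]
opening: 0.0
grasp_force: 0.0
```

```bash
python3 - <<'E'
from cell import read_camera
import numpy as np
from h import *
c=read_camera("scene");np.savez("scene4.npz",**c)
for f in("scene0","scene2","scene4"):
    c=dict(np.load(f+".npz"))
    for a,m,r in blob(c,(302,160,334,200),55): print(f,a,np.round(m,1),np.round(r[0],1),np.round(r[1],1))
a=[cv2.resize(np.load(f+".npz")["pixels"][150:210,290:350,::-1],(260,260),interpolation=cv2.INTER_NEAREST) for f in("scene0","scene2","scene4")]
cv2.imwrite("pics/g3.png",np.hstack(a))
E
python3 go.py .562 -.2103 .13 122
```

```text
scene0 160 [319.  173.6] [318.9 173.6] [22.4  7.6]
scene2 38 [322.1 161.9] [324.  162.5] [ 5. 10.]
scene2 210 [316.9 175.8] [314.7 177.5] [22.7 17.2]
scene4 204 [319.7 174.2] [319.2 174.1] [23.9 12. ]
t 6.6 pos [0.4995 0.1619 0.2158] rpy [3.137 0.    2.126] F [ 1.  -0.4  2.4] T [ 0.05 -0.09  0.04]
delta mm [-349.2 -143.5   85.3] rot [ 0.005  0.    -0.003]
```

View pics/g3.png

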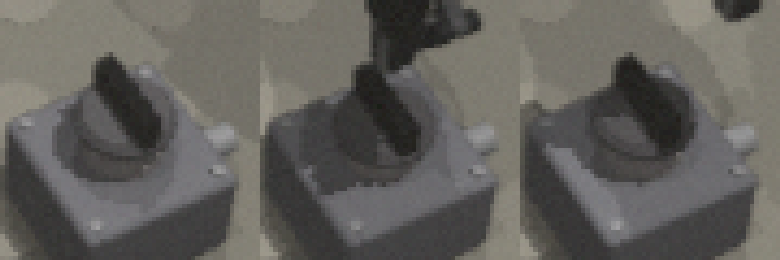

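The third frame matches the first (rib top at crop y about 55, against 65 when latched), so the head is out and back at rest. Next is the reset button.

Request:
play_rows:
  deltas:
    - [-35,-14,0,0,0,0]
    - [-70,-28,0,0,0,0]
    - [-105,-43,0,0,0,0]
    - [-140,-57,0,0,0,0]
    - [-175,-71,0,0,0,0]

```text
clock: 7.02
ee_pos: [0.5307, -0.0264, 0.2121]
tool_rot: [3.141, 0.0, 2.127]
contact_force: [0.4, -0.3, -0.0]
opening: -0.002
grasp_force: 0.0
```

Request:
play_rows:
  deltas:
    - [-35,-14,10,0,0,0]
    - [-70,-28,20,0,0,0]
    - [-105,-43,30,0,0,0]
    - [-140,-57,45,0,0,0]
    - [-175,-71,65,0,0,0]

```text
clock: 7.43
ee_pos: [0.564, -0.2121, 0.1479]
tool_rot: [3.139, 0.002, 2.127]
contact_force: [-0.0, -0.4, 0.0]
opening: -0.004
grasp_force: 0.0
```

```bash
python3 go.py .5635 -.2103 .096 122
```

```text
t 7.4333 pos [ 0.564  -0.2121  0.1479] rpy [3.139e+00 2.000e-03 2.127e+00] F [-0.  -0.4  0. ] T [ 0.06 -0.06 -0.  ]
delta mm [ 1.9  0.5 51.9] rot [ 0.002  0.002 -0.003]
```

Request:
play_rows:
  deltas:
    - [1,0,15,0,0,0]
    - [2,0,30,0,0,0]
    - [2,0,42,0,0,0]
    - [2,0,48,0,0,0]
    - [2,0,50,0,0,0]

```text
clock: 7.85
ee_pos: [0.5616, -0.2075, 0.0961]
tool_rot: [-3.141, -0.001, 2.129]
contact_force: [-0.7, -0.0, 1.1]
opening: -0.001
grasp_force: 0.7
```

Request:
play_rows:
  deltas:
    - [0,0,1.5,0,0,0]
    - [0,0,3,0,0,0]
    - [0,0,4.5,0,0,0]
    - [0,0,5.5,0,0,0]
    - [0,0,6,0,0,0]

```text
clock: 8.27
ee_pos: [0.5623, -0.208, 0.0914]
tool_rot: [3.14, 0.0, 2.129]
contact_force: [-0.4, 2.1, 4.4]
opening: 0.001
grasp_force: 2.1
```

Request:
play_rows:
  deltas:
    - [0,0,0.6,0,0,0]
    - [0,0,0.6,0,0,0]
    - [0,0,-2,0,0,0]
    - [0,0,-6,0,0,0]
    - [0,0,-16,0,0,0]

```text
clock: 8.68
ee_pos: [0.5609, -0.2086, 0.1061]
tool_rot: [-3.14, -0.001, 2.129]
contact_force: [-0.7, -0.2, 0.0]
opening: -0.006
grasp_force: 0.0
```

Request:
play_rows:
  deltas:
    - [0,0,-20,0,0,0]
    - [0,0,-45,0,0,0]
    - [0,0,-70,0,0,0]
    - [0,0,-90,0,0,0]
    - [0,0,-100,0,0,0]

```text
clock: 9.1
ee_pos: [0.5625, -0.2097, 0.2101]
tool_rot: [3.139, 0.003, 2.128]
contact_force: [0.2, -0.2, -0.3]
opening: 0.002
grasp_force: 0.0
```

```bash
python3 - <<'E'
from cell import read_camera,workorder
import numpy as np
from h import *
s=read_camera("scene");c0=dict(np.load("scene0.npz"))
for n,c in(("before",c0),("now",s)):
    for b in((302,158,334,200),(182,185,212,210)):
        print(n,[(int(a),np.round(m,1)) for a,m,r in blob(c,b,55)])
d=np.abs(s["pixels"].astype(int)-c0["pixels"]).max(2)
for nm,(u,v) in dict(spindle=(125,203),spring=(186,260),bonnet=(291,278),lever=(420,207)).items(): print(nm,d[v-20:v+20,u-18:u+18].mean().round(1))
E
```

```text
before [(160, array([319. , 173.6]))]
before [(62, array([194.9, 194.6]))]
now [(154, array([319. , 173.5]))]
now [(62, array([194.8, 194.6]))]
spindle 16.8
spring 7.4
bonnet 5.4
lever 10.4
```

```bash
python3 -c "
from cell import workorder
print(workorder.job_done())"
```

```text
the job is handed in; nothing more can be done
None
```

The job is handed in: the head was pressed until it latched, then turned clockwise by pushing the rib until it popped out, and the reset button was pressed once (about 4–5 mm). In the last images the head and the button are back at their starting positions; I did not check the loose parts closely, but the arm never went down near them.

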